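Check the brake lever of the gold wire stand

ROBOT

A 6-joint arm with a two-finger parallel gripper is mounted at the origin on the work surface. World frame = base frame: x ahead of the robot, y to its left, z up, the work surface at z = 0. Lengths are in mm, angles in rad, forces in N, time in s.
With the tool pointing down it reaches from about 350 to 725 mm from the base axis. Payload 6 kg.
Tool frame: the origin (TCP) lies midway between the tips of the shut fingers; the grasp point (between the pads) lies behind it (bot.grasp_offset is the z of the grasp point in the tool frame, in mm); z points along the fingers, y is the line along which they close (so a half turn about z gives the same grasp; the last joint's range is limited). The gripper opens to 85 mm and grips with 20 to 120 N. Pads are 22 mm wide; open, the fingers measure 114 mm over their backs; the gripper's body (76 mm by 85 mm) begins 54 mm behind the grasp point. The pads swing forward as they close: fully open they stand 13 mm farther back than shut.
Start: joints at [1.591, 0.04, 0.085, 0, -1.615, -0.334], TCP at [185.179, 570.686, 231.261] pointing down, gripper open.
Joint ranges: [-2.56, 2.56], [-1.29, 2.01], [-1.08, 1.49], [-3.29, 1.98], [-2.81, -0.18], [-2.99, 2.99]. Speed limits (rad/s): [2.57, 2.57, 3.01, 3.14, 3.14, 3.14].

INTERFACE

Orientations are given as a rotation vector (axis times angle).
In Python, from rig import monitor, capture, bot gives the robot as it stands.
- The arm moves only by the tool step_arm, never from a script. Its argument "moves" is a list of rows, each an object with "offset": the shift along the world's x, y, z normalised to -1 to 1, where 1 is 300 mm, a list of three; "rotation": the turn, a rotation vector about the world's x, y, z normalised to -1 to 1, where 1 is 30 degrees, a list of three; "claw": the gripper's target within -1 to 1 (fully open at 1, half-way at 0, shut at -1). A call has 1 to 20 rows; each row is the pose to reach, as a shift and turn from the pose commanded when the call began; what a row does not reach only later rows make up. A row lasts 1/10 s, in which the tool goes at most 50 mm and 8.59 degrees, less where a joint would pass 70% of its speed; a pose out of reach is approached as far as the arm can. A call with a number of a shift or a turn outside -1 to 1 is refused whole. A call with a gripper value outside its range is refused whole. The fingers move at their own pace and stop on an object; "squeeze" is the grip in N (left out, the last holds). Time passes only in rows, so rows that repeat a pose let the fingers close. It gives the time, the measured TCP pose, the force, the opening and the grip force at its end, in the units of the state.
- monitor.get_state(): the state, without advancing time (a new reading comes with each control period).
- capture(name): name is "scene" or "side" or "wrist"; returns a dict with "pixels" (420x560x3 uint8, red, green, blue), "mtx" (3x3 intrinsics, pixels), "distortion" ([k1, k2, p1, p2, k3] as OpenCV has them; the pictures are not rectified), "view" (4x4, takes a point from world to camera coordinates); the wrist camera has in their place "hand_eye" (4x4, takes a point from camera to tool coordinates, whose origin is the TCP and whose axes are the flange's). Camera axes: x right, y up, looking along -z (the intrinsics and any distortion apply to the point x, -y, -z); pixel columns grow to the right and rows downward; lengths in mm; the calibration is good to about 2 mm. A picture is of the moment at which its call begins: read the wrist's pose just before it. There is no depth.
- bot.sign_off(): hands the job in; it is judged then, once.
The state is a dict: "time_s": time; "joints": joint angles; "qvel": joint speeds; "joint_torque": joint torques, N m; "tool_pos": TCP position; "orientation": TCP orientation; "force": force on the tool from outside, world axes, zero at the start; "torque": the same for the moment, N m; "opening": finger opening in mm; "finger_force": force on a finger pad.
Only numpy, scipy, OpenCV 4.12 (cv2) and the standard library are available. Lean on these libraries where they do the work, as an engineer would, in place of code of your own. Each camera call takes 0.05 s, during which the arm holds its last target. There are 200 camera calls.

TASK

Check the hand brake on the stand that holds the gold wire: with the outside of the fingers, press its lever in from its outer side until it stops short of the grip bar and keep it there for a moment, let it spring fully out with the fingers off it, then press it in against its stop a second time and finish while still holding it there. Press firmly but do not shove; do not pinch the lever or touch the bar or the red strip on the lever's inner face, and leave the silver wire's stand and everything else on the bench alone.

Things in the scene. Friction and masses are not known exactly. Their poses are not given: they have to be found in the camera images.
- gold_stand: stand with the gold wire, bolted down: green base 160 x 200 x 12 mm, upright spool of gold wire (92 mm across, top 122 mm above bench, wire seen from above around a small black cap). Origin on the bench below the root of the grip bar; z up; the bar points along -y; the lever is pressed along +x, towards the bar; spool axis at x +30, y +75 mm. Turned up to about 30 degrees on the bench
- gold_bar (a point): fixed black rubber grip bar of the gold stand, level, 22 mm thick, 150 mm long (end cap 26 mm thick); this point lies on its axis, 104 mm above the bench, 85 mm from the bar's root; the bar runs along its own y. Not to be touched by the fingers
- gold_lever (a joint): brake lever of the gold stand: aluminium, 10 mm thick, 18 mm high (95 to 113 mm above bench), 142 mm long, beside the bar on its -x side; upright hinge pin 50 mm from the bar axis at the root. 0 = out at rest, 0.30 rad = at its inner stop, about 20 mm clear of the bar. Spring: at the pressing point 2 N starts it, 5 N brings it to the stop, then it is rigid
- gold_press (a point): pressing point on the outer face (away from the bar) of the gold stand's lever, 95 mm from its hinge pin, mid height, 104 mm above the bench; moves with the lever, 28 mm from rest to stop. Its +x axis, square to the face, points into the lever; at rest it is turned 0.23 rad clockwise (from above) from the stand's +x
- gold_strip (a point): thin red strip, 90 x 12 x 2 mm, on the inner face of the gold stand's lever, facing the bar; this point is the middle of the strip's face, 75 mm from the hinge pin, 104 mm above the bench; it moves with the lever. Not to be touched by the fingers
- silver_stand: stand with the silver wire, bolted down: green base 160 x 200 x 12 mm, upright spool of silver wire (92 mm across, top 122 mm above bench, wire seen from above around a small black cap). Origin on the bench below the root of the grip bar; z up; the bar points along -y; the lever is pressed along +x, towards the bar; spool axis at x +30, y +75 mm. Turned up to about 30 degrees on the bench
- silver_bar (a point): fixed black rubber grip bar of the silver stand, level, 22 mm thick, 150 mm long (end cap 26 mm thick); this point lies on its axis, 104 mm above the bench, 85 mm from the bar's root; the bar runs along its own y. Part of the other stand, left alone
- silver_lever (a joint): brake lever of the silver stand: aluminium, 10 mm thick, 18 mm high (95 to 113 mm above bench), 142 mm long, beside the bar on its -x side; upright hinge pin 50 mm from the bar axis at the root. 0 = out at rest, 0.30 rad = at its inner stop, about 20 mm clear of the bar. Spring: at the pressing point 2 N starts it, 5 N brings it to the stop, then it is rigid
- silver_press (a point): pressing point on the outer face (away from the bar) of the silver stand's lever, 95 mm from its hinge pin, mid height, 104 mm above the bench; moves with the lever, 28 mm from rest to stop. Its +x axis, square to the face, points into the lever; at rest it is turned 0.23 rad clockwise (from above) from the stand's +x
- silver_strip (a point): thin red strip, 90 x 12 x 2 mm, on the inner face of the silver stand's lever, facing the bar; this point is the middle of the strip's face, 75 mm from the hinge pin, 104 mm above the bench; it moves with the lever. Part of the other stand, left alone
- hammer: hammer 220 mm long lying on the bench; origin under its middle (bystander, left alone)
- pliers: pliers with blue handles, 160 mm long, lying flat; origin under the joint (bystander, left alone)
- flux_jar: closed jar, 52 mm across, 60 mm high; origin under its centre (bystander, left alone)
- ring_bowl: white ceramic bowl 84 mm across, 40 mm high; origin under its centre (bystander, left alone)
- mandrel: upright steel ring mandrel on a round foot 70 mm across, 190 mm high; origin under its centre (bystander, left alone)
- spare_spool: small copper-coloured spool 70 mm across, 50 mm high, standing; origin under its centre (bystander, left alone)
- mug: blue mug 76 mm across, 90 mm high; origin under its centre (bystander, left alone)

How it is judged (in metres and radians):
On the way, in this order (a step that is already met when the one before it is completed fails the run):
1. the gold stand's lever is pressed in against its stop by the fingers and kept there a moment (value of joint gold_lever above 0.275 rad and contact force between the fingers and gold_lever above 3 N), for 0.3 s.
2. the lever is let spring fully out, fingers off it (value of joint gold_lever below 0.03 rad and contact force between the fingers and gold_lever below 0.2 N), for 0.2 s.
At the end, for the whole second after the job is handed in: After one full press and release, the fingers hold the gold lever still at its stop (joint above 0.275 rad, force above 3 N), touching neither bar nor red strip; the silver lever is at rest (below 0.05 rad); no bystander has moved over 20 mm (all of step 1 and velocity of joint gold_lever below 0.05 rad/s and contact force between the fingers and gold_stand_c0 below 0.2 N and contact force between the fingers and gold_stand_c1 below 0.2 N and contact force between the fingers and gold_stand_c2 below 0.2 N and contact force between the fingers and gold_lever_c3 below 0.2 N and value of joint silver_lever below 0.05 rad and distance of each of hammer, pliers, flux_jar, ring_bowl, mandrel, spare_spool, mug from where it was at the start of the episode below 0.02 m); the arm keeps its last pose, push and grip.
It fails at once if the lever is shoved with more than 35 N (contact force between the fingers and gold_lever above 35 N).
It fails at once if the fingers touch the grip bar of the gold stand (contact force between the fingers and gold_stand_c0 above 0.5 N or contact force between the fingers and gold_stand_c1 above 0.5 N or contact force between the fingers and gold_stand_c2 above 0.5 N).
It fails at once if the lever is pinched or touched on its inner face (red strip) (contact force between the fingers and gold_lever_c3 above 0.5 N).
It fails at once if the silver wire's stand or lever is touched by the arm or pressed (value of joint silver_lever above 0.05 rad or contact force between any of the arm, the fingers and silver_stand above 1 N).
It fails at once if a bystander is moved, lifted or knocked over (more than 20 mm) (distance of any of hammer, pliers, flux_jar, ring_bowl, mandrel, spare_spool, mug from where it was at the start of the episode above 0.02 m).
It also fails if it takes over 40 s, if anything falls off the work surface, if the arm or the gripper's body presses on something with over 40 N, if the wrist force passes 120 N, or if a joint passes its speed limit or range.

## Working session

There is one attempt and no reset: what is moved stays moved. The work goes in short steps, Python scripts to look and compute and a tool call to move; the robot and the scene stay as the last step left them, time stands still between calls to the robot, and variables do not carry over. Pictures are saved under pics/ and viewed, at most 10 in all, crops included, and the job is handed in when it is done.

Besides the shell and the picture viewer there is one more tool, called after ">>>" by a JSON object that holds its "op" and its "data", one argument or row to a line. step_arm: Moves the arm, as the interface text tells. Its arguments: {"type":"object","properties":{"moves":{"type":"array","items":{"type":"object","properties":{"offset":{"type":"array","items":{"type":"number"}},"rotation":{"type":"array","items":{"type":"number"}},"claw":{"type":"number"}}}},"squeeze":{"type":"number"}},"required":["moves"]}

```bash
mkdir -p pics; python3 - <<'E'
from rig import monitor,capture,bot
import cv2,pickle
s=monitor.get_state();print(s,bot.grasp_offset)
d={}
for n in("scene","side","wrist"):
    c=capture(n);d[n]=c;cv2.imwrite(f"pics/{n}0.png",c["pixels"][:,:,::-1])
d['s']=s
pickle.dump(d,open("d0.pkl","wb"))
E
```

```text
{'time_s': 0.0, 'joints': array([ 1.59069802e+00,  4.08273136e-02,  8.38154259e-02, -4.59775118e-04,
       -1.61552215e+00, -3.33723023e-01]), 'qvel': array([-1.61475080e-04,  1.35254425e-03, -2.85516114e-04,  9.28657592e-05,
        1.03817388e-03,  2.11949325e-04]), 'joint_torque': array([ 6.93491916e-05, -3.68203676e+01,  3.47417343e+01,  6.93225414e+00,
       -5.37519270e-03,  4.52732763e-06]), 'tool_pos': array([185.02596902, 570.40918867, 230.27339875]), 'orientation': array([ 3.10123296e+00, -4.90617865e-01, -2.30024406e-04]), 'force': array([-0.28364541, -0.1401078 ,  0.48842068]), 'torque': array([ 0.00531391, -0.0252066 , -0.02012009]), 'finger_force': 0.0, 'opening': 85.44524189709838} -18.700000000000003
```

View pics/scene0.png

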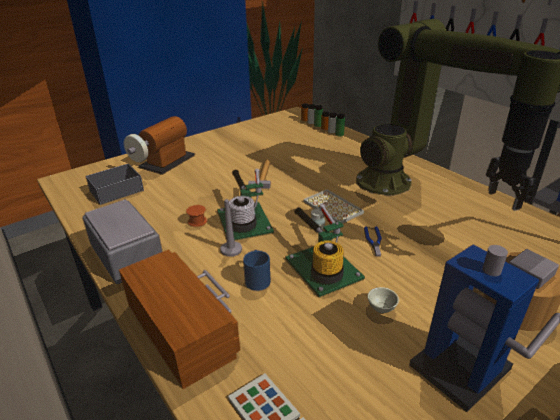

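View pics/side0.png

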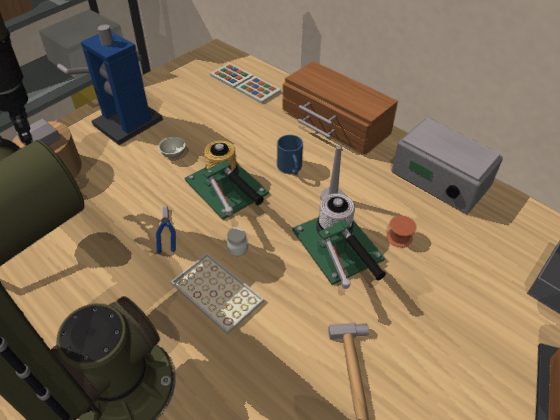

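View pics/wrist0.png

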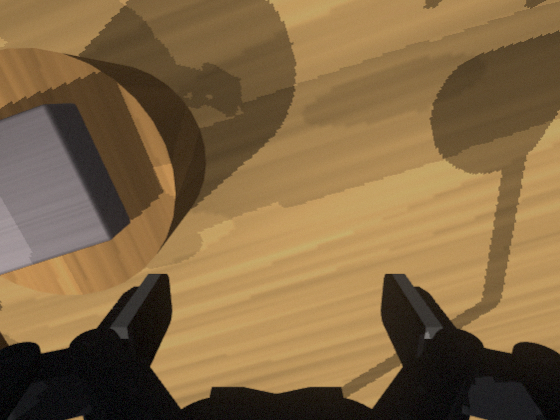

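The scene picture has the gold stand's spool at about (328,258). The side picture has it at (220,153), with the lever running to about (225,213) and the bar to (260,200). I'll enlarge both.

```bash
python3 - <<'E'
import cv2,pickle,numpy as np
d=pickle.load(open("d0.pkl","rb"))
a=d['side']['pixels'][132:222,178:273,::-1];b=d['scene']['pixels'][202:297,278:373,::-1]
cv2.imwrite("pics/c_side.png",cv2.resize(a,None,fx=6,fy=6,interpolation=2))
cv2.imwrite("pics/c_scene.png",cv2.resize(b,None,fx=6,fy=6,interpolation=2))
E
```

```text
(no output)
```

View pics/c_side.png

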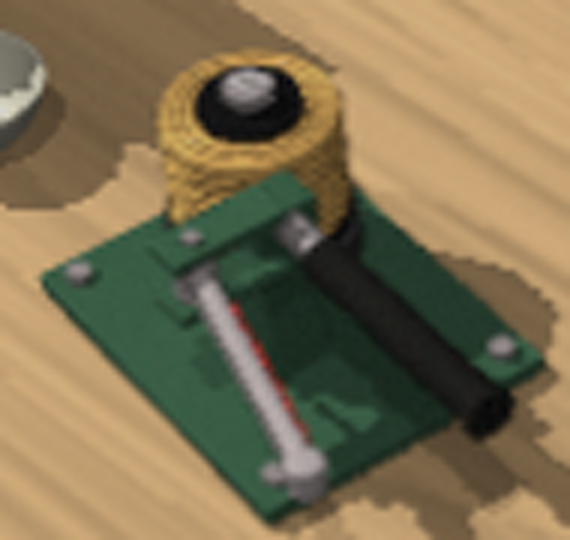

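View pics/c_scene.png

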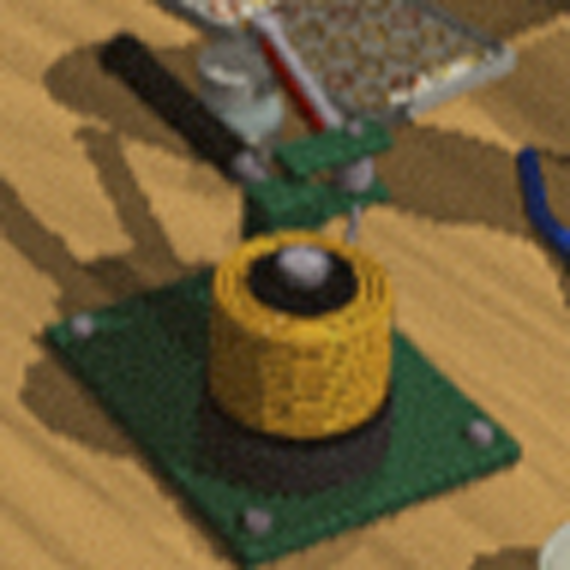

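```bash
cat >h.py <<'E'
import cv2,numpy as np
def ray(c,uv):
    p=cv2.undistortPoints(np.array([[uv]],float),c['mtx'],np.array(c['distortion'],float))[0,0]
    V=np.array(c['view']);R=V[:3,:3];o=-R.T@V[:3,3]
    v=R.T@np.array([p[0],-p[1],-1]);return o,v/np.linalg.norm(v)
def tri(rs):
    A=sum(np.eye(3)-np.outer(v,v) for o,v in rs);b=sum((np.eye(3)-np.outer(v,v))@o for o,v in rs)
    x=np.linalg.solve(A,b);return x,[np.linalg.norm((np.eye(3)-np.outer(v,v))@(x-o)) for o,v in rs]
def atz(r,z): o,v=r;return o+v*(z-o[2])/v[2]
def proj(c,X):
    V=np.array(c['view']);q=V[:3,:3]@X+V[:3,3];q=q*[1,-1,-1]
    return cv2.projectPoints(q.reshape(1,3),np.zeros(3),np.zeros(3),c['mtx'],np.array(c['distortion'],float))[0].ravel()
E
python3 - <<'E'
from h import *
import pickle
np.set_printoptions(precision=1,suppress=True)
d=pickle.load(open("d0.pkl","rb"))
S=lambda x,y:ray(d['side'],((x+.5)/6-.5+178,(y+.5)/6-.5+132))
C=lambda x,y:ray(d['scene'],((x+.5)/6-.5+278,(y+.5)/6-.5+202))
for n,a,b in[("bolt/cap",(250,88),(303,265)),("spooltop",(250,108),(303,283)),("barend",(490,405),(122,50)),("barroot",(298,232),(250,168)),("hinge",(192,237),(353,130))]:
    x,e=tri([S(*a),C(*b)]);print(n,x,e)
for p in[(45,280),(268,518),(543,362)]:print('S corner',atz(S(*p),12))
for p in[(47,330),(250,560),(520,450)]:print('C corner',atz(C(*p),12))
print('leverend S',atz(S(305,468),104),'levermid',atz(S(250,370),113),'spool',atz(S(250,108),122),atz(C(303,283),122))
E
```

```text
bolt/cap [584.3 302.4 117. ] [np.float64(0.1925998578576591), np.float64(0.19259985785747907)]
spooltop [583.1 302.2 105.6] [np.float64(0.43164551093514997), np.float64(0.4316455109351352)]
barend [521.1  86.8 105.4] [np.float64(0.2223985402643234), np.float64(0.22239854026432024)]
barroot [540.3 219.4 108.4] [np.float64(3.629065996646442), np.float64(3.629065996646336)]
hinge [494.3 240.6 123.6] [np.float64(0.9662231918006552), np.float64(0.9662231918006504)]
S corner [497.  368.7  12. ]
S corner [465.1 175.3  12. ]
S corner [620.3 151.3  12. ]
C corner [630.2 160.7  12. ]
C corner [660.1 356.2  12. ]
C corner [504.9 379.2  12. ]
leverend S [444.  119.4 104. ] levermid [461.8 170.9 113. ] spool [570.8 287.5 122. ] [598.3 317.4 122. ]
```

```bash
python3 - <<'E'
from h import *
import pickle
np.set_printoptions(precision=0,suppress=True)
d=pickle.load(open("d0.pkl","rb"))
for n,c,p in[("mill","side",(97,140)),("mill","side",(130,137)),("mill","side",(160,118)),("mill","scene",(412,362)),("mill","scene",(470,325)),("jar","side",(237,250)),("bowl","side",(173,157)),("stump","side",(75,170)),("mandrel","scene",(228,252))]:
    print(n,c,atz(ray(d[c],p),0))
# predicted check of press at rest/stop
for P in[(453.9,155.2,104),(481.1,147.1,104),(494,241.4,113)]:print(proj(d['side'],np.array(P)),proj(d['scene'],np.array(P)))
E
```

```text
mill side [424. 735.   0.]
mill side [507. 664.   0.]
mill side [637. 671.   0.]
mill scene [629. 660.   0.]
mill scene [415. 678.   0.]
jar side [422.  75.  -0.]
bowl side [540. 481.   0.]
stump side [296. 663.   0.]
mandrel scene [753.  15.   0.]
[222. 200.] [328. 212.]
[231. 196.] [319. 214.]
[210. 174.] [337. 226.]
```

>>> {"op": "step_arm", "data": {
  "moves": [
    {"offset":[0.1,-0.13,0],"rotation":[0,0,0],"claw":-1},
    {"offset":[0.2,-0.26,0],"rotation":[0,0,0],"claw":-1}
  ],
  "squeeze": 20
}}

```text
time_s: 0.35
tool_pos: [245.1, 491.9, 230.0]
orientation: [3.101, -0.487, -0.0]
force: [1.3, 0.4, 1.2]
opening: 58.9
finger_force: 0.0
```

>>> {"op": "step_arm", "data": {
  "moves": [
    {"offset":[0.07,-0.13,0],"rotation":[0,0,0.1],"claw":-1},
    {"offset":[0.14,-0.26,0],"rotation":[0,0,0.2],"claw":-1},
    {"offset":[0.21,-0.39,0],"rotation":[0,0,0.3],"claw":-1},
    {"offset":[0.28,-0.52,0],"rotation":[0,0,0.4],"claw":-1},
    {"offset":[0.35,-0.65,0],"rotation":[0,0,0.4],"claw":-1},
    {"offset":[0.42,-0.78,0],"rotation":[0,0,0.4],"claw":-1},
    {"offset":[0.49,-0.91,0],"rotation":[0,0,0.4],"claw":-1},
    {"offset":[0.53,-1,0],"rotation":[0,0,0.4],"claw":-1},
    {"offset":[0.53,-1,0],"rotation":[0,0,0.4],"claw":-1},
    {"offset":[0.53,-1,0],"rotation":[0,0,0.4],"claw":-1},
    {"offset":[0.53,-1,0],"rotation":[0,0,0.4],"claw":-1}
  ]
}}

```text
time_s: 1.45
tool_pos: [403.9, 193.2, 231.0]
orientation: [3.137, -0.163, -0.001]
force: [1.0, -0.1, -0.1]
opening: -0.1
finger_force: 0.0
```

```bash
python3 - <<'E'
from rig import monitor,capture
from h import *
import pickle
np.set_printoptions(precision=3,suppress=True)
s=monitor.get_state();c=capture("wrist");pickle.dump((s,c),open("w1.pkl","wb"))
cv2.imwrite("pics/w1.png",c["pixels"][:,:,::-1])
T=np.eye(4);T[:3,:3]=cv2.Rodrigues(s['orientation'])[0];T[:3,3]=s['tool_pos']
c['view']=np.linalg.inv(T@c['hand_eye'])
print(s['tool_pos'],s['orientation'],s['opening'],s['force'],s['time_s'])
for P in[(453.9,155.2,104),(494,241.4,123),(521,87,104),(584,302,122)]:print(proj(c,np.array(P)))
E
```

```text
[403.904 193.164 231.012] [ 3.137 -0.163 -0.001] -0.08490978167442076 [ 1.032 -0.057 -0.129] 1.45
[320.831 128.978]
[188.63   83.455]
[415.8    16.597]
[ 60.553 -65.878]
```

View pics/w1.png

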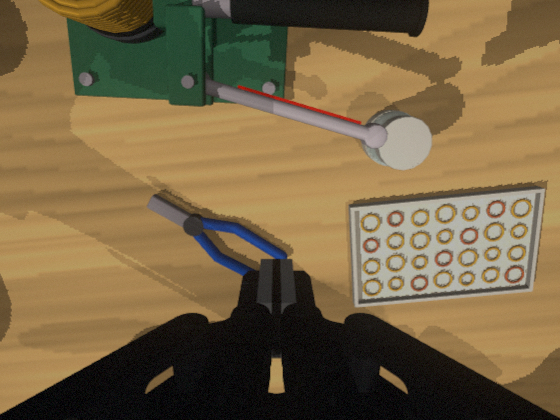

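The wrist picture shows the hinge pin at (188,81) and the lever's outer edge at about (321,128), which matches the predictions. The flux jar at (400,140) is below the lever tip and is only 60 mm high. I'll lower the tool beside the lever.

>>> {"op": "step_arm", "data": {
  "moves": [
    {"offset":[0.05,-0.09,0],"rotation":[0,0,0],"claw":-1},
    {"offset":[0.05,-0.09,-0.15],"rotation":[0,0,0],"claw":-1},
    {"offset":[0.05,-0.09,-0.3],"rotation":[0,0,0],"claw":-1},
    {"offset":[0.05,-0.09,-0.42],"rotation":[0,0,0],"claw":-1},
    {"offset":[0.05,-0.09,-0.48],"rotation":[0,0,0],"claw":-1},
    {"offset":[0.05,-0.09,-0.48],"rotation":[0,0,0],"claw":-1},
    {"offset":[0.05,-0.09,-0.48],"rotation":[0,0,0],"claw":-1},
    {"offset":[0.05,-0.09,-0.48],"rotation":[0,0,0],"claw":-1}
  ]
}}

```text
time_s: 2.3
tool_pos: [419.9, 166.6, 89.1]
orientation: [-3.136, 0.162, -0.004]
force: [-0.3, -0.0, 0.8]
opening: 0.3
finger_force: 0.0
```

>>> {"op": "step_arm", "data": {
  "moves": [
    {"offset":[0.01,-0.003,0],"rotation":[0,0,0],"claw":-1},
    {"offset":[0.02,-0.006,0],"rotation":[0,0,0],"claw":-1},
    {"offset":[0.03,-0.009,0],"rotation":[0,0,0],"claw":-1},
    {"offset":[0.04,-0.012,0],"rotation":[0,0,0],"claw":-1},
    {"offset":[0.05,-0.015,0],"rotation":[0,0,0],"claw":-1},
    {"offset":[0.06,-0.018,0],"rotation":[0,0,0],"claw":-1},
    {"offset":[0.07,-0.021,0],"rotation":[0,0,0],"claw":-1},
    {"offset":[0.08,-0.024,0],"rotation":[0,0,0],"claw":-1},
    {"offset":[0.09,-0.027,0],"rotation":[0,0,0],"claw":-1},
    {"offset":[0.1,-0.03,0],"rotation":[0,0,0],"claw":-1},
    {"offset":[0.1,-0.03,0],"rotation":[0,0,0],"claw":-1}
  ]
}}

```text
time_s: 3.4
tool_pos: [449.1, 156.3, 87.0]
orientation: [3.136, -0.164, -0.001]
force: [-3.4, -0.3, 1.4]
opening: -0.1
finger_force: 1.4
```

>>> {"op": "step_arm", "data": {
  "moves": [
    {"offset":[0.006,-0.002,0],"rotation":[0,0,0],"claw":-1},
    {"offset":[0.012,-0.004,0],"rotation":[0,0,0],"claw":-1},
    {"offset":[0.018,-0.005,0],"rotation":[0,0,0],"claw":-1},
    {"offset":[0.024,-0.007,0],"rotation":[0,0,0],"claw":-1},
    {"offset":[0.03,-0.009,0],"rotation":[0,0,0],"claw":-1},
    {"offset":[0.036,-0.011,0],"rotation":[0,0,0],"claw":-1},
    {"offset":[0.042,-0.013,0],"rotation":[0,0,0],"claw":-1},
    {"offset":[0.042,-0.013,0],"rotation":[0,0,0],"claw":-1}
  ]
}}

```text
time_s: 4.2
tool_pos: [461.9, 152.9, 87.1]
orientation: [-3.137, 0.164, 0.0]
force: [-4.5, 0.6, -0.5]
opening: -0.1
finger_force: 2.1
```

>>> {"op": "step_arm", "data": {
  "moves": [
    {"offset":[0.003,-0.001,0],"rotation":[0,0,0],"claw":-1},
    {"offset":[0.006,-0.002,0],"rotation":[0,0,0],"claw":-1},
    {"offset":[0.009,-0.003,0],"rotation":[0,0,0],"claw":-1},
    {"offset":[0.012,-0.004,0],"rotation":[0,0,0],"claw":-1},
    {"offset":[0.012,-0.004,0],"rotation":[0,0,0],"claw":-1}
  ]
}}

```text
time_s: 4.7
tool_pos: [465.4, 152.0, 87.1]
orientation: [-3.137, 0.164, -0.0]
force: [-4.1, 3.4, -1.9]
opening: 0.2
finger_force: 2.2
```

>>> {"op": "step_arm", "data": {
  "moves": [
    {"offset":[0.003,-0.001,0],"rotation":[0,0,0],"claw":-1},
    {"offset":[0.006,-0.002,0],"rotation":[0,0,0],"claw":-1},
    {"offset":[0.006,-0.002,0],"rotation":[0,0,0],"claw":-1}
  ]
}}

```text
time_s: 5.0
tool_pos: [467.2, 151.4, 87.2]
orientation: [-3.137, 0.163, -0.0]
force: [-3.5, 2.6, -1.3]
opening: -0.1
finger_force: 2.3
```

>>> {"op": "step_arm", "data": {
  "moves": [
    {"offset":[0.003,-0.001,0],"rotation":[0,0,0],"claw":-1},
    {"offset":[0.006,-0.002,0],"rotation":[0,0,0],"claw":-1},
    {"offset":[0.006,-0.002,0],"rotation":[0,0,0],"claw":-1}
  ]
}}

```text
time_s: 5.3
tool_pos: [469.0, 151.0, 87.3]
orientation: [-3.136, 0.163, -0.0]
force: [-4.7, 4.0, -0.8]
opening: 0.3
finger_force: 2.6
```

>>> {"op": "step_arm", "data": {
  "moves": [
    {"offset":[0.003,-0.001,0],"rotation":[0,0,0],"claw":-1},
    {"offset":[0.003,-0.001,0],"rotation":[0,0,0],"claw":-1}
  ]
}}

```text
time_s: 5.5
tool_pos: [469.9, 150.7, 87.3]
orientation: [-3.136, 0.163, -0.0]
force: [-5.3, 4.3, -1.6]
opening: 0.1
finger_force: 2.7
```

>>> {"op": "step_arm", "data": {
  "moves": [
    {"offset":[0.003,-0.001,0],"rotation":[0,0,0],"claw":-1},
    {"offset":[0.003,-0.001,0],"rotation":[0,0,0],"claw":-1}
  ]
}}

```text
time_s: 5.7
tool_pos: [470.7, 150.5, 87.3]
orientation: [-3.136, 0.163, 0.0]
force: [-6.0, 4.4, -0.6]
opening: -0.2
finger_force: 2.9
```

>>> {"op": "step_arm", "data": {
  "moves": [
    {"offset":[0.003,-0.001,0],"rotation":[0,0,0],"claw":-1},
    {"offset":[0.003,-0.001,0],"rotation":[0,0,0],"claw":-1}
  ]
}}

```text
time_s: 5.9
tool_pos: [470.9, 150.5, 87.3]
orientation: [-3.136, 0.162, 0.003]
force: [-9.7, 6.1, 2.0]
opening: -0.2
finger_force: 5.1
```

>>> {"op": "step_arm", "data": {
  "moves": [
    {"offset":[0.003,-0.001,0],"rotation":[0,0,0],"claw":-1},
    {"offset":[0.003,-0.001,0],"rotation":[0,0,0],"claw":-1}
  ]
}}

```text
time_s: 6.1
tool_pos: [471.1, 150.4, 87.2]
orientation: [-3.136, 0.162, 0.005]
force: [-14.2, 6.8, 2.9]
opening: 0.2
finger_force: 7.3
```

>>> {"op": "step_arm", "data": {
  "moves": [
    {"offset":[0.003,-0.001,0],"rotation":[0,0,0],"claw":-1},
    {"offset":[0.003,-0.001,0],"rotation":[0,0,0],"claw":-1}
  ]
}}

```text
time_s: 6.3
tool_pos: [471.3, 150.4, 87.2]
orientation: [-3.136, 0.162, 0.007]
force: [-17.8, 8.5, 5.4]
opening: -0.3
finger_force: 9.6
```

The force rises steeply at TCP x ≈ 471, so the lever is at its stop where predicted. I'll hold there, then back off.

>>> {"op": "step_arm", "data": {
  "moves": [
    {"offset":[-0.002,0,0],"rotation":[0,0,0],"claw":-1},
    {"offset":[-0.002,0,0],"rotation":[0,0,0],"claw":-1},
    {"offset":[-0.002,0,0],"rotation":[0,0,0],"claw":-1},
    {"offset":[-0.002,0,0],"rotation":[0,0,0],"claw":-1},
    {"offset":[-0.002,0,0],"rotation":[0,0,0],"claw":-1},
    {"offset":[-0.002,0,0],"rotation":[0,0,0],"claw":-1}
  ]
}}

```text
time_s: 6.9
tool_pos: [471.2, 150.4, 87.2]
orientation: [-3.135, 0.162, 0.005]
force: [-15.5, 8.3, 3.8]
opening: -0.1
finger_force: 8.1
```

```bash
python3 - <<'E'
from rig import capture
import cv2
c=capture("side")["pixels"][132:222,178:273,::-1]
cv2.imwrite("pics/press1.png",cv2.resize(c,None,fx=6,fy=6,interpolation=2))
E
```

```text
(no output)
```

View pics/press1.png

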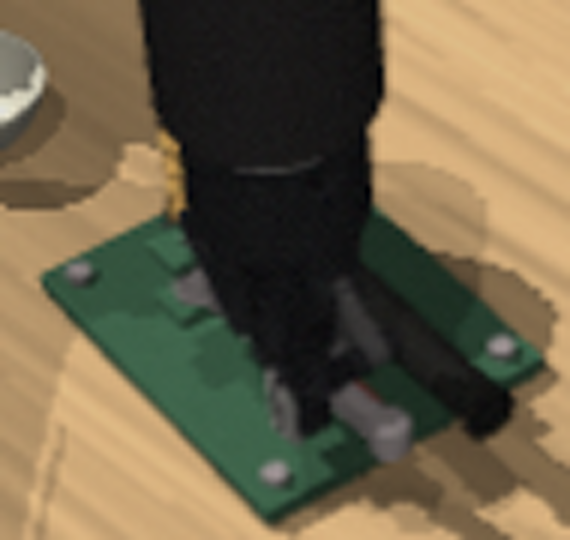

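The picture shows the fingers on the lever's outer side. The lever end is at crop (390,430), near the bar but with a gap. I'll compare that with the predicted stop position.

```bash
python3 - <<'E'
from h import *
import pickle
d=pickle.load(open("d0.pkl","rb"))
f=lambda P:(proj(d['side'],np.array(P,float))-[178,132]+.5)*6-.5
for q in(0,.1,.2,.25,.275,.3):
    a=-.383+q
    print(q,f((494+137*np.sin(a),241.4-137*np.cos(a),104)))
E
```

```text
0 [311.39393293 475.74289839]
0.1 [341.38218287 464.13265812]
0.2 [369.62122186 450.53084686]
0.25 [382.98445688 443.04040739]
0.275 [389.46076183 439.13365425]
0.3 [395.79439447 435.12354531]
```

The lever end measured (390,430), against about (390,428) predicted for 0.30 rad once corrected by the rest offset. It is at the stop, so I'll release.

>>> {"op": "step_arm", "data": {
  "moves": [
    {"offset":[-0.02,0.005,0],"rotation":[0,0,0],"claw":-1},
    {"offset":[-0.06,0.017,0],"rotation":[0,0,0],"claw":-1},
    {"offset":[-0.1,0.03,0],"rotation":[0,0,0],"claw":-1},
    {"offset":[-0.14,0.04,0],"rotation":[0,0,0],"claw":-1},
    {"offset":[-0.18,0.05,0],"rotation":[0,0,0],"claw":-1},
    {"offset":[-0.18,0.05,0],"rotation":[0,0,0],"claw":-1},
    {"offset":[-0.18,0.05,0],"rotation":[0,0,0],"claw":-1},
    {"offset":[-0.18,0.05,0],"rotation":[0,0,0],"claw":-1},
    {"offset":[-0.18,0.05,0],"rotation":[0,0,0],"claw":-1},
    {"offset":[-0.18,0.05,0],"rotation":[0,0,0],"claw":-1},
    {"offset":[-0.18,0.05,0],"rotation":[0,0,0],"claw":-1}
  ]
}}

```text
time_s: 8.05
tool_pos: [419.1, 163.7, 87.2]
orientation: [3.137, -0.164, -0.0]
force: [-0.1, -0.1, -0.2]
opening: 0.2
finger_force: 0.0
```

```bash
python3 - <<'E'
from rig import capture,monitor
import cv2
c=capture("side")["pixels"][132:222,178:273,::-1]
cv2.imwrite("pics/rel.png",cv2.resize(c,None,fx=6,fy=6,interpolation=2))
E
```

```text
(no output)
```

View pics/rel.png

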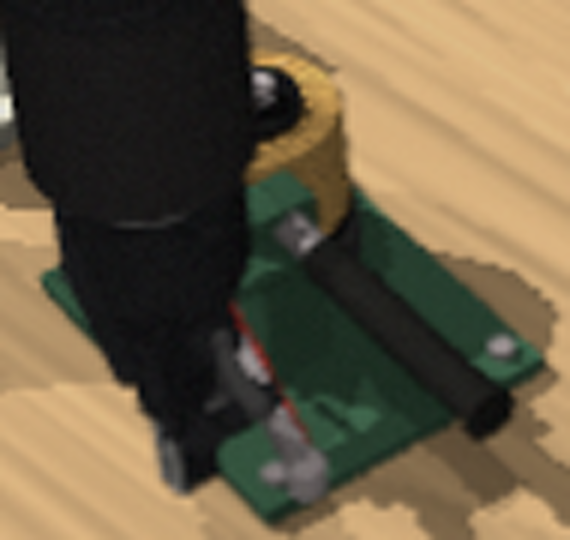

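The lever end is back at (305,470), its rest position, with the fingers clear of it. Second press, back to the same hold pose.

>>> {"op": "step_arm", "data": {
  "moves": [
    {"offset":[0.02,-0.006,0],"rotation":[0,0,0],"claw":-1},
    {"offset":[0.04,-0.011,0],"rotation":[0,0,0],"claw":-1},
    {"offset":[0.055,-0.015,0],"rotation":[0,0,0],"claw":-1},
    {"offset":[0.065,-0.018,0],"rotation":[0,0,0],"claw":-1},
    {"offset":[0.075,-0.021,0],"rotation":[0,0,0],"claw":-1},
    {"offset":[0.085,-0.024,0],"rotation":[0,0,0],"claw":-1},
    {"offset":[0.095,-0.026,0],"rotation":[0,0,0],"claw":-1},
    {"offset":[0.105,-0.029,0],"rotation":[0,0,0],"claw":-1},
    {"offset":[0.115,-0.032,0],"rotation":[0,0,0],"claw":-1},
    {"offset":[0.125,-0.035,0],"rotation":[0,0,0],"claw":-1},
    {"offset":[0.135,-0.038,0],"rotation":[0,0,0],"claw":-1},
    {"offset":[0.145,-0.04,0],"rotation":[0,0,0],"claw":-1},
    {"offset":[0.155,-0.043,0],"rotation":[0,0,0],"claw":-1},
    {"offset":[0.16,-0.045,0],"rotation":[0,0,0],"claw":-1},
    {"offset":[0.165,-0.046,0],"rotation":[0,0,0],"claw":-1},
    {"offset":[0.17,-0.047,0],"rotation":[0,0,0],"claw":-1},
    {"offset":[0.173,-0.048,0],"rotation":[0,0,0],"claw":-1},
    {"offset":[0.176,-0.049,0],"rotation":[0,0,0],"claw":-1},
    {"offset":[0.178,-0.05,0],"rotation":[0,0,0],"claw":-1},
    {"offset":[0.178,-0.05,0],"rotation":[0,0,0],"claw":-1}
  ]
}}

```text
time_s: 10.1
tool_pos: [470.9, 149.8, 87.0]
orientation: [-3.136, 0.162, 0.005]
force: [-12.6, 3.0, 4.3]
opening: 0.1
finger_force: 6.4
```

>>> {"op": "step_arm", "data": {
  "moves": [
    {"offset":[0,0,0],"rotation":[0,0,0],"claw":-1},
    {"offset":[0,0,0],"rotation":[0,0,0],"claw":-1},
    {"offset":[0,0,0],"rotation":[0,0,0],"claw":-1},
    {"offset":[0,0,0],"rotation":[0,0,0],"claw":-1},
    {"offset":[0,0,0],"rotation":[0,0,0],"claw":-1}
  ]
}}

```text
time_s: 10.6
tool_pos: [470.9, 149.8, 87.0]
orientation: [-3.136, 0.162, 0.004]
force: [-12.6, 3.1, 3.0]
opening: 0.5
finger_force: 6.3
```

The lever is held steadily at the stop with about 13 N, so I'll hand in.

```bash
python3 -c "
from rig import bot
print(bot.sign_off())"
```

```text
the job is handed in; nothing more can be done
None
```

I pressed the gold stand's brake lever to its stop, let it spring fully out, then pressed it in again and handed the job in while holding it there at about 13 N; the hand-in gave no verdict.

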